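# Press the sample stoppers home, smallest bottle first

## Task

The three rubber-stoppered glass sample bottles on the white sheet have stoppers standing a little proud. With the fingertips press each stopper lightly straight down until it is fully home on the rim: the smallest bottle first (it loses its gas soonest), then the middle-sized one, then the largest. Do not grip, lift, tip or shift the bottles, do not lean hard on the glass, and leave everything else where it stands.

Things in the scene. Friction and masses are not known exactly. Their poses are not given: they have to be found in the camera images.
- small_bottle: the smallest of the three rubber-stoppered green glass bottles standing loose on the white sheet near the middle of the table: 42 mm diameter, glass rim 70 mm above its foot, neck rim 28 mm across. Origin at the centre of its underside, z up. The three bottles may stand in any order; they weigh about 0.1 to 0.4 kg.
- small_stopper_top (a point): centre of the flat top of that bottle's dark rubber stopper (a disc 25 mm across and 10 mm thick on a narrower plug); it moves with the stopper. Its height above the bottle's foot is 88 mm minus the joint value: 86 to 88 mm at first, 80 mm when fully home.
- small_stopper (a joint): that stopper's downward travel, m: 0 = disc 8 mm above the glass rim, 0.008 = fully home on the rim. Starts at 0 to 0.002. Slides with about 1.5 N of drag and stays where left; at the rim the soft rubber squashes about 1 mm per 3 N (value above 0.008) and returns to about 0.0083 when let go. A force stop of 5 to 6 N at 15 mm/s finds home; 20 N is leaning too hard.
- medium_bottle: the middle-sized of the three rubber-stoppered green glass bottles standing loose on the white sheet near the middle of the table: 54 mm diameter, glass rim 96 mm above its foot, neck rim 28 mm across. Origin at the centre of its underside, z up. The three bottles may stand in any order; they weigh about 0.1 to 0.4 kg.
- medium_stopper_top (a point): centre of the flat top of that bottle's dark rubber stopper (a disc 25 mm across and 10 mm thick on a narrower plug); it moves with the stopper. Its height above the bottle's foot is 114 mm minus the joint value: 112 to 114 mm at first, 106 mm when fully home.
- medium_stopper (a joint): that stopper's downward travel, m: 0 = disc 8 mm above the glass rim, 0.008 = fully home on the rim. Starts at 0 to 0.002. Slides with about 1.5 N of drag and stays where left; at the rim the soft rubber squashes about 1 mm per 3 N (value above 0.008) and returns to about 0.0083 when let go. A force stop of 5 to 6 N at 15 mm/s finds home; 20 N is leaning too hard.
- large_bottle: the largest of the three rubber-stoppered green glass bottles standing loose on the white sheet near the middle of the table: 70 mm diameter, glass rim 125 mm above its foot, neck rim 28 mm across. Origin at the centre of its underside, z up. The three bottles may stand in any order; they weigh about 0.1 to 0.4 kg.
- large_stopper_top (a point): centre of the flat top of that bottle's dark rubber stopper (a disc 25 mm across and 10 mm thick on a narrower plug); it moves with the stopper. Its height above the bottle's foot is 143 mm minus the joint value: 141 to 143 mm at first, 135 mm when fully home.
- large_stopper (a joint): that stopper's downward travel, m: 0 = disc 8 mm above the glass rim, 0.008 = fully home on the rim. Starts at 0 to 0.002. Slides with about 1.5 N of drag and stays where left; at the rim the soft rubber squashes about 1 mm per 3 N (value above 0.008) and returns to about 0.0083 when let go. A force stop of 5 to 6 N at 15 mm/s finds home; 20 N is leaning too hard.
- spare_stopper: a spare rubber stopper lying disc down, 25 mm across and 22 mm high, between the bottles; bystander. Origin: centre of its underside.
- vial: a small amber vial with a white cap, 26 mm across and 50 mm high, between the bottles; bystander. Origin: centre of its underside.
- amber_bottle: an amber bottle with a black screw cap, 68 mm across and 150 mm high, behind the work; bystander. Origin: centre of its underside.
- steel_mug: a steel mug, 76 mm across and 80 mm high, behind the work; bystander. Origin: centre of its underside.
- beaker: an open glass beaker, 68 mm across and 85 mm high, behind the work; bystander. Origin: centre of its underside.
- jar: a glass jar with a steel cap, 60 mm across and 70 mm high, to the left; bystander. Origin: centre of its underside.
- spatula: a 170 mm long flat spatula lying on the table to the right; bystander.
Not all that is in view belongs to the job. What is shaped like the medium_bottle but purple is not meant.

How it is judged:
On the way, in this order (a step that is already met when the one before it is completed fails the run):
1. the stopper of the smallest bottle is pressed home (value of joint small_stopper above 0.0063 m), for 0.1 s.
2. the stopper of the middle-sized bottle is pressed home (value of joint medium_stopper above 0.0063 m), for 0.1 s.
3. the stopper of the largest bottle is pressed home (value of joint large_stopper above 0.0063 m), for 0.1 s.
At the end, for the whole second after the job is handed in: all three stoppers within 1.7 mm of fully home (joint above 0.0063), every bottle upright (within 0.08 rad), at rest on the table and within 25 mm of where it stood, and the bystanders within 30 mm of where they stood (value of joint each of small_stopper, medium_stopper, large_stopper above 0.0063 m and angle between each of small_bottle, medium_bottle, large_bottle's own z axis and vertical below 0.08 rad and distance of each of small_bottle, medium_bottle, large_bottle from where it was at the start of the episode below 0.025 m and height (world z) of each of small_bottle, medium_bottle, large_bottle below 0.008 m and linear speed of each of small_bottle, medium_bottle, large_bottle below 0.02 m/s and distance of each of spare_stopper, vial, amber_bottle, steel_mug, beaker, jar, spatula from where it was at the start of the episode below 0.03 m); the robot touches nothing.
It fails at once if a stopper is pressed home before that of the next smaller bottle ((value of joint medium_stopper above 0.0063 m and value of joint small_stopper below 0.0055 m) or (value of joint large_stopper above 0.0063 m and value of joint medium_stopper below 0.0055 m)).
It fails at once if a bottle or its stopper is pressed with more than 20 N (contact force between any of the fingers, the arm and small_bottle above 20 N or contact force between any of the fingers, the arm and medium_bottle above 20 N or contact force between any of the fingers, the arm and large_bottle above 20 N).
It fails at once if a bottle is lifted more than 10 mm or tipped by more than 0.25 rad (height (world z) of any of small_bottle, medium_bottle, large_bottle above 0.01 m or angle between any of small_bottle, medium_bottle, large_bottle's own z axis and vertical above 0.25 rad).
It fails at once if a bottle is shifted more than 25 mm (distance of any of small_bottle, medium_bottle, large_bottle from where it was at the start of the episode above 0.025 m).
It fails at once if a bystander is moved more than 30 mm (distance of any of spare_stopper, vial, amber_bottle, steel_mug, beaker, jar, spatula from where it was at the start of the episode above 0.03 m).
It also fails if it takes over 46 s, if anything falls off the work surface, if the arm or the gripper's body presses on something with over 40 N, if the wrist force passes 120 N, or if a joint passes its speed limit or range.

## Robot

A 6-joint arm with a two-finger parallel gripper is mounted at the origin on the work surface. World frame = base frame: x ahead of the robot, y to its left, z up, the work surface at z = 0. Lengths are in m, angles in rad, forces in N, time in s.
With the tool pointing down it reaches from about 0.375 to 0.925 m from the base axis. Payload 5.7 kg.
Tool frame: the origin (TCP) lies midway between the tips of the shut fingers; the grasp point (between the pads) lies 19 mm behind it; z points along the fingers, y is the direction in which the jaws open and shut (so a half turn about z gives the same grasp; the last joint's range is limited). The gripper opens to 85 mm and grips with 20 to 120 N. Pads are 22 mm wide; open, the fingers measure 114 mm over their backs; the gripper's body (76 mm by 85 mm) begins 54 mm behind the grasp point. The pads swing forward as they close: fully open they stand 13 mm farther back than shut.
Start: joints at [0.988, 0.359, 1.51, -0, 1.272, -0.115], TCP at [0.271, 0.536, 0.231] pointing down, gripper open.
Joint ranges: [-2.97, 2.97], [-1.01, 2.36], [0.21, 2.38], [-0.96, 4.11], [0.2, 2.71], [-2.98, 2.98]. Speed limits (rad/s): [2.39, 2.39, 3.14, 3.14, 3.14, 3.14].

## Interface

Orientations are given as a rotation vector (axis times angle).
In Python, from rig import * gives the robot as it stands.
- The arm moves only by the shell command python3 -m handwheel 'ROWS' [FORCE]. ROWS is JSON, a list of rows, each an object of numbers: "ax", "ay", "az": the turn, a rotation vector about the tool's x, y, z in rad; "dx", "dy", "dz": the shift along the tool's x, y, z in mm; "grip": the closure, from 0 (fully open) to 1 (shut). In form: [{"ax": .., "ay": .., "az": .., "dx": .., "dy": .., "dz": .., "grip": ..}, ...]. A call has 1 to 10 rows; each row is the pose to reach, as a shift and turn from the pose measured when the call began, along the tool's axes at that moment; what a row does not reach only later rows make up. A row lasts 1/10 s, in which the tool goes at most 50 mm and 8.59 degrees, less where a joint would pass 70% of its speed; a pose out of reach is approached as far as the arm can. A call with a gripper value outside its range is refused whole. The fingers move at their own pace and stop on an object; FORCE is the grip in N (left out, the last holds). Time passes only in rows, so rows that repeat a pose let the fingers close. It gives the time, the measured TCP pose, the force and the opening at its end, in the units of the state.
- get_obs(): the state, without advancing time (a new reading comes with each control period).
- snapshot(name): name is "scene" or "top" or "wrist"; returns a dict with "image" (384x512x3 uint8, red, green, blue), "z_map" (384x512 float32, m along the optical axis (not along the pixel's ray), 0 where there is no reading), "fx", "fy", "cx", "cy" (pixels), "k1" (the pictures are not rectified: a ray, as slopes to the right and down, at radius r is drawn at 1 + k1 r^2 times it, then the intrinsics apply), "R" (3x3) and "t" (3): a world point X has camera coordinates R X + t; the wrist camera has in their place "T_tool_cam" (4x4, takes a point from camera to tool coordinates, whose origin is the TCP and whose axes are the flange's). Camera axes: x right, y down, z forward; pixel columns grow to the right and rows downward; lengths in m; the calibration is good to about 2 mm. A picture is of the moment at which its call begins: read the wrist's pose just before it.
- sign_off(): hands the job in, once; it reports no verdict.
The state is a dict: "time_s": time; "qpos": joint angles; "joint_velocities": joint speeds; "joint_torque": joint torques, N m; "eef_pos": TCP position; "ee_rot": TCP orientation; "wrist_force": force on the tool from outside, world axes, zero at the start; "wrist_torque": the same for the moment, N m; "opening": finger opening in m.
Only numpy, scipy, OpenCV 4.12 (cv2) and the standard library are available. Lean on these libraries where they do the work, as an engineer would, in place of code of your own. Each camera call takes 0.05 s, during which the arm holds its last target. There are 200 camera calls.

## Working session

There is one attempt and no reset: what is moved stays moved. The work goes in short steps, Python scripts to look and compute and a shell command to move; the robot and the scene stay as the last step left them, time stands still between calls to the robot, and variables do not carry over. Pictures are saved under pics/ and viewed, about 8 in all and at most 12, crops included, and the job is handed in when it is done.

```bash
mkdir -p pics
cat > h.py <<'E'
from rig import *
import numpy as np, cv2
from scipy.spatial.transform import Rotation as Ro
def save(name,fn):
    o=get_obs(); s=snapshot(name); np.save(fn+'.npy',dict(s,o=o),allow_pickle=True)
    cv2.imwrite('pics/'+fn+'.png',s['image'][:,:,::-1]); return s
def load(fn): return np.load(fn+'.npy',allow_pickle=True).item()
def rays(s,uv):
    K=np.array([[s['fx'],0,s['cx']],[0,s['fy'],s['cy']],[0,0,1.]])
    return cv2.undistortPoints(np.array(uv,float).reshape(-1,1,2),K,np.array([s['k1'],0,0,0,0.]))[:,0]
def world(s,uv,z=None):
    "pixel to world; by depth map, or on plane of height z"
    r=rays(s,uv); d=np.c_[r,np.ones(len(r))]
    if 'R' in s: R=np.array(s['R']).T; c=-R@np.array(s['t'])
    else:
        T=np.array(s['T_tool_cam']); Rt=Ro.from_rotvec(s['o']['ee_rot']).as_matrix()
        R=Rt@T[:3,:3]; c=Rt@T[:3,3]+s['o']['eef_pos']
    w=d@R.T
    if z is None: k=np.array([s['z_map'][int(round(v)),int(round(u))] for u,v in uv])
    else: k=(z-c[2])/w[:,2]
    return c+w*k[:,None]
E
python3 - <<'E'
from h import *
for n in('top','scene'): save(n,n+'0')
o=get_obs(); print({k:np.round(v,3) for k,v in o.items()})
a=cv2.imread('pics/top0.png'); cv2.imwrite('pics/top0b.png',cv2.resize(a,(800,600)))
E
```

```text
{'time_s': np.float64(0.1), 'qpos': array([ 0.988,  0.359,  1.511,  0.   ,  1.273, -0.115]), 'joint_velocities': array([-0.001, -0.002, -0.003, -0.   , -0.   , -0.001]), 'joint_torque': array([ 1.0000e-03, -5.2866e+01, -2.7935e+01, -0.0000e+00,  5.0000e-03,
        0.0000e+00]), 'eef_pos': array([0.27 , 0.535, 0.231]), 'ee_rot': array([-7.280e-01, -3.055e+00,  3.000e-03]), 'wrist_force': array([ 0.703, -0.252,  0.111]), 'wrist_torque': array([-0.023, -0.018, -0.026]), 'opening': np.float64(0.085)}
```

View pics/top0b.png

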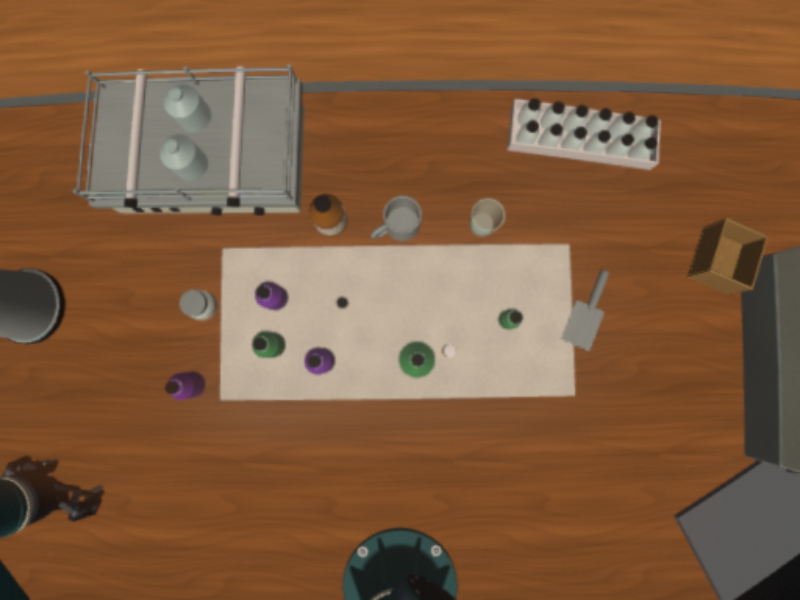

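View pics/scene0.png

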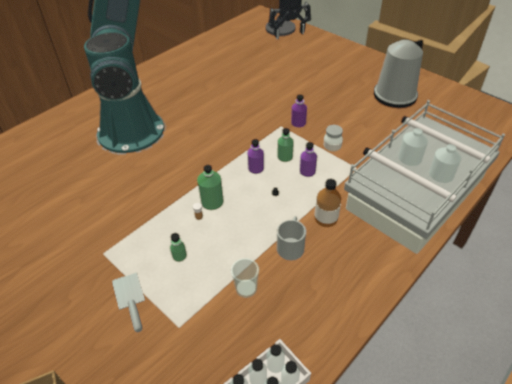

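The top view (800x600) shows green bottles with stoppers at about (515,317) small, (262,344) medium and (418,359) large. Purple decoys are at (319,360), (270,295) and (185,385). The scene view agrees. Next I locate the dark stopper discs.

Run:
```python
from h import *
s=load('top0'); im=s['image']; g=im.max(2)
crops=[]
for n,(u,v),h in(('small',(515,317),.087),('medium',(262,344),.113),('large',(418,359),.142),('purp319',(319,360),.113),('spare',(342,302),.02),('vial',(449,351),.05)):
    u,v=u*.64,v*.64; x0,y0=int(u)-12,int(v)-12
    w=g[y0:y0+25,x0:x0+25]; m=(w<60).astype(np.uint8)
    _,l,st,c=cv2.connectedComponentsWithStats(m)
    crops.append(cv2.resize(im[y0:y0+25,x0:x0+25,::-1],(250,250),interpolation=0))
    for i in range(1,len(c)):
        if st[i,4]>8:
            p=c[i]+[x0,y0]; print(n,p.round(1),st[i],'plane',world(s,[p],h).round(4),'depth',world(s,[p]).round(4))
    print(n,world(s,[(u,v)]).round(3))
cv2.imwrite('pics/c0.png',np.vstack([np.hstack(crops[:3]),np.hstack(crops[3:])]))
```

```text
small [329.7 202.5] [10 10  6  6 32] plane [[ 0.5393 -0.2319  0.087 ]] depth [[ 0.5392 -0.2316  0.0887]]
small [[ 0.538 -0.231  0.089]]
medium [165.9 219.7] [ 8  9  7  7 41] plane [[0.4933 0.2566 0.113 ]] depth [[0.4933 0.2568 0.112 ]]
medium [[0.492 0.251 0.114]]
large [267.  229.9] [ 9 10  7  7 36] plane [[ 0.4608 -0.0392  0.142 ]] depth [[ 0.4608 -0.0392  0.1419]]
large [[ 0.461 -0.041  0.142]]
purp319 [200.7 230.6] [ 6 10  7  6 34] plane [[0.4606 0.1537 0.113 ]] depth [[0.4606 0.1535 0.1145]]
purp319 [[0.461 0.143 0.113]]
spare [218.8 193.2] [11 10  5  5 20] plane [[0.5778 0.11   0.02  ]] depth [[0.5776 0.1097 0.023 ]]
spare [[0.577 0.109 0.023]]
vial [[ 0.475 -0.106  0.05 ]]
```

View pics/c0.png

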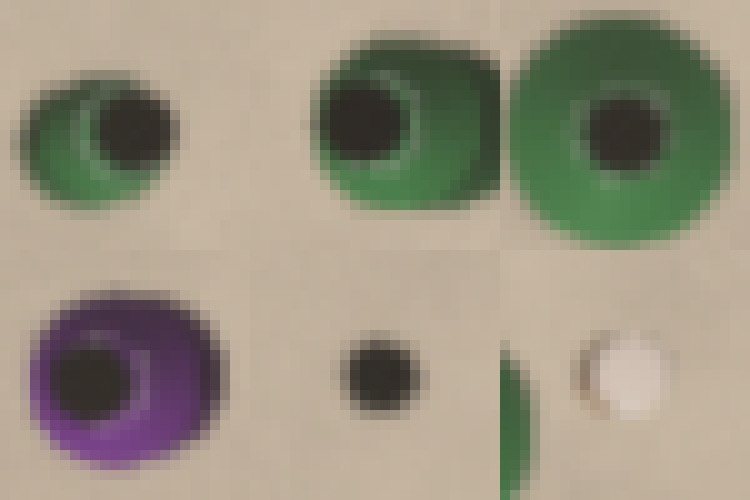

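The discs measure cleanly. Heights of 89, 112 and 142 mm match what's expected. Next I work out the shifts in the tool frame.

```bash
cat >> h.py <<'E'
TG=dict(small=(.5393,-.2318),medium=(.4933,.2567),large=(.4608,-.0392))
def delta(x,y,z):
    o=get_obs(); Rt=Ro.from_rotvec(o['ee_rot'])
    t=Ro.from_matrix([[-1,0,0],[0,1,0],[0,0,-1]])
    d=Rt.inv().apply(np.array([x,y,z])-o['eef_pos'])*1000
    print('t',round(float(o['time_s']),2),'tcp',np.round(o['eef_pos'],4),'open',round(float(o['opening']),4),'F',np.round(o['wrist_force'],2),'delta mm',d.round(1),'toolz',Rt.as_matrix()[:,2].round(3))
E
python3 - <<'E'
from h import *
delta(*TG['small'],.2)
E
```

```text
t 0.1 tcp [0.2702 0.535  0.2305] open 0.0853 F [ 0.7  -0.25  0.11] delta mm [-586.  -563.    31.4] toolz [-0.001 -0.001 -1.   ]
```

```bash
python3 -m handwheel '[{"dx":-15,"dy":-15,"dz":0,"grip":1},{"dx":-45,"dy":-43,"dz":0,"grip":1},{"dx":-77,"dy":-74,"dz":0,"grip":1},{"dx":-109,"dy":-105,"dz":0,"grip":1},{"dx":-141,"dy":-135,"dz":0,"grip":1},{"dx":-173,"dy":-166,"dz":0,"grip":1},{"dx":-205,"dy":-197,"dz":0,"grip":1},{"dx":-237,"dy":-228,"dz":0,"grip":1},{"dx":-265,"dy":-255,"dz":0,"grip":1},{"dx":-285,"dy":-274,"dz":0,"grip":1}]' 20
python3 -c "
from h import *
delta(*TG['small'],.2)"
```

```text
t 0.1 tcp [0.2702 0.535  0.2305] open 0.0853 F [ 0.7  -0.25  0.11] delta mm [-586.  -563.    31.4] toolz [-0.001 -0.001 -1.   ]validation failed for argument at $[0]...
```

```bash
python3 -m handwheel '[{"ax":0,"ay":0,"az":0,"dx":-15,"dy":-15,"dz":0,"grip":1}]' 20
```

```text
time_s: 0.2
eef_pos: [0.2765, 0.5163, 0.2302]
ee_rot: [-0.726, -3.056, 0.001]
wrist_force: [1.9, 0.2, 0.0]
opening: 0.0732
```

All the keys are needed in every row. Carrying on.

```bash
python3 -m handwheel '[{"ax":0,"ay":0,"az":0,"dx":-30,"dy":-29,"dz":0,"grip":1},{"ax":0,"ay":0,"az":0,"dx":-62,"dy":-60,"dz":0,"grip":1},{"ax":0,"ay":0,"az":0,"dx":-94,"dy":-90,"dz":0,"grip":1},{"ax":0,"ay":0,"az":0,"dx":-126,"dy":-121,"dz":0,"grip":1},{"ax":0,"ay":0,"az":0,"dx":-158,"dy":-152,"dz":0,"grip":1},{"ax":0,"ay":0,"az":0,"dx":-190,"dy":-183,"dz":0,"grip":1},{"ax":0,"ay":0,"az":0,"dx":-222,"dy":-213,"dz":0,"grip":1},{"ax":0,"ay":0,"az":0,"dx":-254,"dy":-244,"dz":0,"grip":1},{"ax":0,"ay":0,"az":0,"dx":-275,"dy":-264,"dz":0,"grip":1},{"ax":0,"ay":0,"az":0,"dx":-285,"dy":-274,"dz":0,"grip":1}]'
python3 -c "
from h import *
delta(*TG['small'],.2)"
```

```text
time_s: 1.2
eef_pos: [0.4083, 0.141, 0.23]
ee_rot: [-0.729, -3.055, 0.002]
wrist_force: [0.3, 0.5, -0.6]
opening: 0.0
t 1.2 tcp [0.4083 0.141  0.23  ] open 0.0 F [ 0.3   0.54 -0.63] delta mm [-285.3 -273.4   30.2] toolz [-0.001 -0.001 -1.   ]
```

```bash
python3 -m handwheel '[{"ax":0,"ay":0,"az":0,"dx":-25,"dy":-24,"dz":0,"grip":1},{"ax":0,"ay":0,"az":0,"dx":-59,"dy":-57,"dz":0,"grip":1},{"ax":0,"ay":0,"az":0,"dx":-93,"dy":-89,"dz":0,"grip":1},{"ax":0,"ay":0,"az":0,"dx":-127,"dy":-122,"dz":0,"grip":1},{"ax":0,"ay":0,"az":0,"dx":-161,"dy":-154,"dz":0,"grip":1},{"ax":0,"ay":0,"az":0,"dx":-195,"dy":-187,"dz":0,"grip":1},{"ax":0,"ay":0,"az":0,"dx":-229,"dy":-219,"dz":0,"grip":1},{"ax":0,"ay":0,"az":0,"dx":-260,"dy":-249,"dz":15,"grip":1},{"ax":0,"ay":0,"az":0,"dx":-279,"dy":-267,"dz":45,"grip":1},{"ax":0,"ay":0,"az":0,"dx":-285,"dy":-273,"dz":75,"grip":1}]'
python3 - <<'E'
from h import *
s=save('wrist','w1'); delta(*TG['small'],.1)
p=np.array([*TG['small'],.087])
R=Ro.from_rotvec(s['o']['ee_rot']).as_matrix();T=np.array(s['T_tool_cam'])
c=T[:3,:3].T@(R.T@(p-s['o']['eef_pos'])-T[:3,3]); print(c, s['fx']*c[:2]/c[2]+[s['cx'],s['cy']])
E
```

```text
time_s: 2.2
eef_pos: [0.5407, -0.235, 0.1545]
ee_rot: [0.733, 3.053, -0.004]
wrist_force: [-0.4, 0.5, -0.7]
opening: -0.0002
t 2.25 tcp [ 0.5374 -0.2331  0.1492] open 0.0 F [-0.62 -0.08 -3.64] delta mm [-1.4  2.1 49.1] toolz [-0.007  0.001 -1.   ]Traceback (most recent call last):
  File "<stdin>", line 4, in <module>
KeyError: 'o'
```

View pics/w1.png

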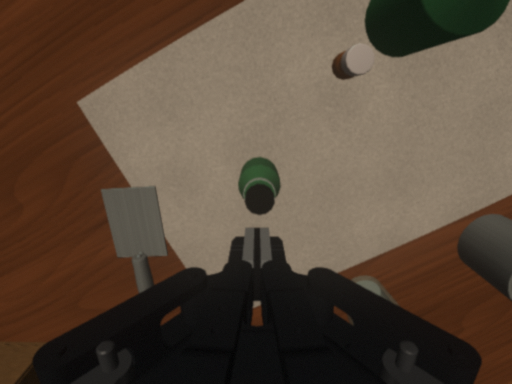

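The wrist view shows the small bottle straight below the fingertips, with its stopper centre near (260,198). I check that against the top-camera estimate.

Run:
```python
from h import *
s=load('w1'); print(s['o']['eef_pos'],world(s,[(260,199)],.087),world(s,[(260,199)]),world(s,[(258,243)]))
s=save('wrist','w2'); s=load('w2'); g=s['image'].max(2); m=(g[160:225,225:300]<45).astype(np.uint8)
_,l,st,c=cv2.connectedComponentsWithStats(m)
for i in range(1,len(c)):
    if st[i,4]>100: p=c[i]+[225,160]; print(p,st[i],world(s,[p],.087),world(s,[p]))
delta(*TG['small'],.095)
```

```text
[ 0.54070659 -0.23500726  0.15450006] [[ 0.53973914 -0.23266269  0.087     ]] [[ 0.53979479 -0.23268877  0.08682596]] [[ 0.53126742 -0.23050162  0.17651134]]
[259.03924419 205.66860465] [ 20  31  29  30 688] [[ 0.53894733 -0.23295474  0.087     ]] [[ 0.53907879 -0.23301806  0.08660628]]
t 2.3 tcp [ 0.5364 -0.2312  0.1509] open 0.0002 F [-1.58  0.91 -0.31] delta mm [-3.3  0.9 55.9] toolz [-0.008  0.003 -1.   ]
```

```bash
python3 -m handwheel '[{"ax":0,"ay":0,"az":0,"dx":-3,"dy":1,"dz":15,"grip":1},{"ax":0,"ay":0,"az":0,"dx":-3,"dy":1,"dz":30,"grip":1},{"ax":0,"ay":0,"az":0,"dx":-3,"dy":1,"dz":42,"grip":1},{"ax":0,"ay":0,"az":0,"dx":-3,"dy":1,"dz":50,"grip":1},{"ax":0,"ay":0,"az":0,"dx":-3,"dy":1,"dz":54,"grip":1},{"ax":0,"ay":0,"az":0,"dx":-3,"dy":1,"dz":55,"grip":1},{"ax":0,"ay":0,"az":0,"dx":-3,"dy":1,"dz":55,"grip":1},{"ax":0,"ay":0,"az":0,"dx":-3,"dy":1,"dz":55,"grip":1}]'
python3 -c "
from h import *
delta(.5391,-.2326,.08)"
```

```text
time_s: 3.1
eef_pos: [0.5395, -0.2318, 0.0965]
ee_rot: [-0.731, -3.047, -0.001]
wrist_force: [-0.5, -0.3, 1.0]
opening: 0.0
t 3.1 tcp [ 0.5395 -0.2318  0.0965] open 0.0 F [-0.52 -0.3   0.96] delta mm [-0.1 -0.9 16.5] toolz [-0.007  0.002 -1.   ]
```

```bash
python3 -m handwheel '[{"ax":0,"ay":0,"az":0,"dx":0,"dy":-1,"dz":2,"grip":1},{"ax":0,"ay":0,"az":0,"dx":0,"dy":-1,"dz":4,"grip":1},{"ax":0,"ay":0,"az":0,"dx":0,"dy":-1,"dz":6,"grip":1},{"ax":0,"ay":0,"az":0,"dx":0,"dy":-1,"dz":7.5,"grip":1},{"ax":0,"ay":0,"az":0,"dx":0,"dy":-1,"dz":9,"grip":1},{"ax":0,"ay":0,"az":0,"dx":0,"dy":-1,"dz":10.5,"grip":1},{"ax":0,"ay":0,"az":0,"dx":0,"dy":-1,"dz":12,"grip":1},{"ax":0,"ay":0,"az":0,"dx":0,"dy":-1,"dz":13.5,"grip":1},{"ax":0,"ay":0,"az":0,"dx":0,"dy":-1,"dz":14,"grip":1},{"ax":0,"ay":0,"az":0,"dx":0,"dy":-1,"dz":14,"grip":1}]'
python3 -c "
from h import *
delta(.5391,-.2326,.08)"
```

```text
time_s: 4.1
eef_pos: [0.5389, -0.2326, 0.0823]
ee_rot: [-0.731, -3.047, -0.001]
wrist_force: [-0.0, 0.5, 0.4]
opening: -0.0001
t 4.1 tcp [ 0.5389 -0.2326  0.0823] open -0.0001 F [-0.03  0.55  0.42] delta mm [-0.2  0.1  2.3] toolz [-0.008  0.002 -1.   ]
```

```bash
python3 -m handwheel '[{"ax":0,"ay":0,"az":0,"dx":0,"dy":0,"dz":1,"grip":1},{"ax":0,"ay":0,"az":0,"dx":0,"dy":0,"dz":2,"grip":1},{"ax":0,"ay":0,"az":0,"dx":0,"dy":0,"dz":2.5,"grip":1}]'
python3 -m handwheel '[{"ax":0,"ay":0,"az":0,"dx":0,"dy":0,"dz":1,"grip":1}]'
```

```text
time_s: 4.4
eef_pos: [0.539, -0.2326, 0.0799]
ee_rot: [-0.731, -3.047, -0.001]
wrist_force: [0.1, -0.0, 3.6]
opening: 0.0001
time_s: 4.5
eef_pos: [0.5392, -0.2328, 0.0792]
ee_rot: [-0.731, -3.048, -0.001]
wrist_force: [-1.4, 0.2, 6.8]
opening: -0.0001
```

The force rises to 6.8 N at z=0.079, so the small stopper is home. I hold briefly, lift off and check.

```bash
python3 -m handwheel '[{"ax":0,"ay":0,"az":0,"dx":0,"dy":0,"dz":0.3,"grip":1},{"ax":0,"ay":0,"az":0,"dx":0,"dy":0,"dz":0,"grip":1},{"ax":0,"ay":0,"az":0,"dx":0,"dy":0,"dz":-3,"grip":1},{"ax":0,"ay":0,"az":0,"dx":0,"dy":0,"dz":-15,"grip":1},{"ax":0,"ay":0,"az":0,"dx":0,"dy":0,"dz":-40,"grip":1},{"ax":0,"ay":0,"az":0,"dx":0,"dy":0,"dz":-75,"grip":1},{"ax":0,"ay":0,"az":0,"dx":0,"dy":0,"dz":-110,"grip":1},{"ax":0,"ay":0,"az":0,"dx":0,"dy":0,"dz":-120,"grip":1},{"ax":0,"ay":0,"az":0,"dx":0,"dy":0,"dz":-120,"grip":1}]'
python3 - <<'E'
from h import *
save('wrist','w3'); s=load('w3'); g=s['image'].max(2)
delta(*TG['medium'],.2)
R=Ro.from_rotvec(s['o']['ee_rot']).as_matrix();T=np.array(s['T_tool_cam'])
c=T[:3,:3].T@(R.T@(np.array([.5391,-.2326,.08])-s['o']['eef_pos'])-T[:3,3]); u,v=s['fx']*c[:2]/c[2]+[s['cx'],s['cy']]
print(u,v); 
for dv in(-3,0,3):print(world(s,[(u,v+dv)]))
cv2.imwrite('pics/w3c.png',cv2.resize(s['image'][int(v)-40:int(v)+40,int(u)-50:int(u)+50,::-1],(500,400),interpolation=2))
E
```

```text
time_s: 5.4
eef_pos: [0.5413, -0.2337, 0.2016]
ee_rot: [-0.732, -3.052, 0.001]
wrist_force: [0.5, -0.5, 0.2]
opening: -0.0
t 5.45 tcp [ 0.5402 -0.2331  0.1998] open 0.0002 F [-0.02 -0.5  -0.72] delta mm [263.9 415.3   0.7] toolz [-0.006  0.001 -1.   ]
257.72482857623686 181.14904226394123
[[ 0.53662232 -0.23134127  0.07870822]]
[[ 0.53923627 -0.23266724  0.07944609]]
[[ 0.54222162 -0.23417687  0.07875333]]
```

View pics/w3c.png

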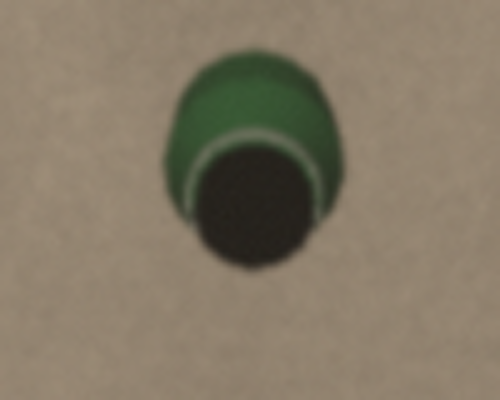

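The small stopper's top reads 0.079–0.080 m, so the disc is seated and the bottle upright and in place. On to the medium bottle.

```bash
python3 -m handwheel '[{"ax":0,"ay":0,"az":0,"dx":14,"dy":22,"dz":-3,"grip":1},{"ax":0,"ay":0,"az":0,"dx":36,"dy":57,"dz":-3,"grip":1},{"ax":0,"ay":0,"az":0,"dx":61,"dy":96,"dz":-3,"grip":1},{"ax":0,"ay":0,"az":0,"dx":86,"dy":135,"dz":-3,"grip":1},{"ax":0,"ay":0,"az":0,"dx":111,"dy":175,"dz":-3,"grip":1},{"ax":0,"ay":0,"az":0,"dx":136,"dy":214,"dz":-3,"grip":1},{"ax":0,"ay":0,"az":0,"dx":161,"dy":253,"dz":-3,"grip":1},{"ax":0,"ay":0,"az":0,"dx":186,"dy":292,"dz":-3,"grip":1},{"ax":0,"ay":0,"az":0,"dx":211,"dy":332,"dz":-3,"grip":1},{"ax":0,"ay":0,"az":0,"dx":232,"dy":365,"dz":-3,"grip":1}]'
python3 -c "
from h import *
delta(*TG['medium'],.17)"
```

```text
time_s: 6.45
eef_pos: [0.4969, 0.1994, 0.2017]
ee_rot: [-0.729, -3.046, 0.002]
wrist_force: [0.9, -1.2, -0.0]
opening: 0.0004
t 6.45 tcp [0.4969 0.1994 0.2017] open 0.0004 F [ 0.87 -1.16 -0.04] delta mm [28.9 49.5 31.8] toolz [-0.009  0.001 -1.   ]
```

```bash
python3 -m handwheel '[{"ax":0,"ay":0,"az":0,"dx":16,"dy":27,"dz":5,"grip":1},{"ax":0,"ay":0,"az":0,"dx":25,"dy":43,"dz":15,"grip":1},{"ax":0,"ay":0,"az":0,"dx":29,"dy":49,"dz":24,"grip":1},{"ax":0,"ay":0,"az":0,"dx":29,"dy":49.5,"dz":30,"grip":1},{"ax":0,"ay":0,"az":0,"dx":29,"dy":49.5,"dz":32,"grip":1},{"ax":0,"ay":0,"az":0,"dx":29,"dy":49.5,"dz":32,"grip":1},{"ax":0,"ay":0,"az":0,"dx":29,"dy":49.5,"dz":32,"grip":1}]'
python3 - <<'E'
from h import *
save('wrist','w4'); s=load('w4'); g=s['image'].max(2); m=(g[140:235,225:300]<45).astype(np.uint8)
_,l,st,c=cv2.connectedComponentsWithStats(m)
for i in range(1,len(c)):
    if st[i,4]>100: p=c[i]+[225,140]; print(p,st[i],world(s,[p],.113),world(s,[p]))
delta(*TG['medium'],.122)
E
```

```text
time_s: 7.15
eef_pos: [0.4936, 0.2557, 0.17]
ee_rot: [-0.731, -3.046, 0.002]
wrist_force: [-0.2, 0.0, 0.3]
opening: -0.0003
[260.7721519  203.68213783] [ 21  49  31  30 711] [[0.49242958 0.25867558 0.113     ]] [[0.49292003 0.25844815 0.1114994 ]]
t 7.2 tcp [0.4937 0.2559 0.1701] open 0.0001 F [-0.07 -0.16  0.53] delta mm [ 0.4  0.7 48.1] toolz [-0.009  0.001 -1.   ]
```

View pics/w4.png

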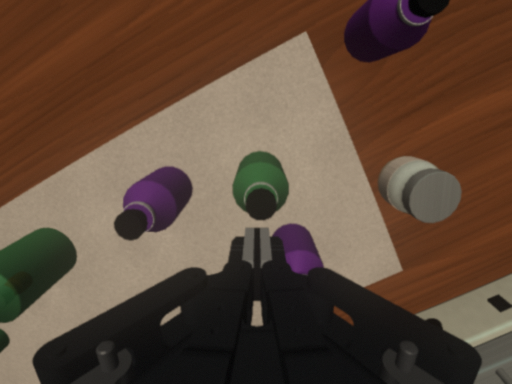

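The green medium bottle is straight below, with its stopper at (261,204). The wrist and top cameras agree to 2 mm. The purple decoys are beside it and clear. Descending.

```bash
python3 -m handwheel '[{"ax":0,"ay":0,"az":0,"dx":1,"dy":1,"dz":12,"grip":1},{"ax":0,"ay":0,"az":0,"dx":1,"dy":1,"dz":27,"grip":1},{"ax":0,"ay":0,"az":0,"dx":1,"dy":1,"dz":38,"grip":1},{"ax":0,"ay":0,"az":0,"dx":1,"dy":1,"dz":44,"grip":1},{"ax":0,"ay":0,"az":0,"dx":1,"dy":1,"dz":47,"grip":1},{"ax":0,"ay":0,"az":0,"dx":1,"dy":1,"dz":48,"grip":1},{"ax":0,"ay":0,"az":0,"dx":1,"dy":1,"dz":48,"grip":1},{"ax":0,"ay":0,"az":0,"dx":1,"dy":1,"dz":48,"grip":1}]'
python3 -c "
from h import *
delta(.493,.2576,.106)"
```

```text
time_s: 8.0
eef_pos: [0.4933, 0.2575, 0.1226]
ee_rot: [-0.731, -3.047, 0.001]
wrist_force: [-0.1, 0.2, -0.8]
opening: 0.0002
t 8.0 tcp [0.4933 0.2575 0.1226] open 0.0002 F [-0.09  0.24 -0.77] delta mm [ 0.2  0.  16.6] toolz [-0.008  0.001 -1.   ]
```

```bash
python3 -m handwheel '[{"ax":0,"ay":0,"az":0,"dx":0,"dy":0,"dz":2,"grip":1},{"ax":0,"ay":0,"az":0,"dx":0,"dy":0,"dz":4,"grip":1},{"ax":0,"ay":0,"az":0,"dx":0,"dy":0,"dz":6,"grip":1},{"ax":0,"ay":0,"az":0,"dx":0,"dy":0,"dz":7.5,"grip":1},{"ax":0,"ay":0,"az":0,"dx":0,"dy":0,"dz":9,"grip":1},{"ax":0,"ay":0,"az":0,"dx":0,"dy":0,"dz":10.5,"grip":1},{"ax":0,"ay":0,"az":0,"dx":0,"dy":0,"dz":12,"grip":1},{"ax":0,"ay":0,"az":0,"dx":0,"dy":0,"dz":13.5,"grip":1},{"ax":0,"ay":0,"az":0,"dx":0,"dy":0,"dz":14.5,"grip":1}]'
python3 -m handwheel '[{"ax":0,"ay":0,"az":0,"dx":0,"dy":0,"dz":1,"grip":1},{"ax":0,"ay":0,"az":0,"dx":0,"dy":0,"dz":2,"grip":1}]'
python3 -m handwheel '[{"ax":0,"ay":0,"az":0,"dx":0,"dy":0,"dz":0.8,"grip":1}]'
```

```text
time_s: 8.9
eef_pos: [0.4932, 0.2575, 0.1081]
ee_rot: [-0.731, -3.047, 0.001]
wrist_force: [-0.3, -0.7, 1.8]
opening: -0.0001
time_s: 9.1
eef_pos: [0.4931, 0.2575, 0.106]
ee_rot: [-0.731, -3.047, 0.001]
wrist_force: [-0.5, -0.2, 1.4]
opening: 0.0001
time_s: 9.2
eef_pos: [0.4933, 0.2575, 0.1054]
ee_rot: [-0.732, -3.047, 0.001]
wrist_force: [-1.0, -0.7, 5.6]
opening: -0.0001
```

```bash
python3 -m handwheel '[{"ax":0,"ay":0,"az":0,"dx":0,"dy":0,"dz":0.5,"grip":1},{"ax":0,"ay":0,"az":0,"dx":0,"dy":0,"dz":0.5,"grip":1}]'
python3 -m handwheel '[{"ax":0,"ay":0,"az":0,"dx":0,"dy":0,"dz":-3,"grip":1},{"ax":0,"ay":0,"az":0,"dx":0,"dy":0,"dz":-15,"grip":1},{"ax":0,"ay":0,"az":0,"dx":0,"dy":0,"dz":-40,"grip":1},{"ax":0,"ay":0,"az":0,"dx":0,"dy":0,"dz":-72,"grip":1},{"ax":0,"ay":0,"az":0,"dx":0,"dy":0,"dz":-92,"grip":1},{"ax":0,"ay":0,"az":0,"dx":0,"dy":0,"dz":-100,"grip":1},{"ax":0,"ay":0,"az":0,"dx":0,"dy":0,"dz":-100,"grip":1},{"ax":0,"ay":0,"az":0,"dx":0,"dy":0,"dz":-100,"grip":1}]'
python3 - <<'E'
from h import *
save('wrist','w5'); s=load('w5')
delta(*TG['large'],.2)
g=s['image'].max(2); m=(g[140:215,225:300]<45).astype(np.uint8)
_,l,st,c=cv2.connectedComponentsWithStats(m)
for i in range(1,len(c)):
    if st[i,4]>100: p=c[i]+[225,140]; print(p,st[i],world(s,[p],.106),world(s,[p,p+[3,0],p+[0,3]]))
E
```

```text
time_s: 9.4
eef_pos: [0.4934, 0.2576, 0.1052]
ee_rot: [-0.732, -3.048, 0.0]
wrist_force: [-1.8, -0.7, 5.0]
opening: 0.0
time_s: 10.2
eef_pos: [0.4935, 0.2572, 0.2045]
ee_rot: [-0.731, -3.047, 0.001]
wrist_force: [-0.6, -0.0, -0.4]
opening: 0.0002
t 10.25 tcp [0.4933 0.2571 0.204 ] open 0.0001 F [-0.23  0.55 -0.62] delta mm [-105.6 -278.7    4.1] toolz [-0.009  0.001 -1.   ]
[258.82051282 190.17357002] [ 22  38  25  25 507] [[0.49332077 0.25825185 0.106     ]] [[0.49355157 0.25814023 0.10516143]
 [0.49480699 0.26063349 0.10519174]
 [0.49588506 0.25695443 0.10614308]]
```

The medium stopper's top now reads 0.105–0.106 m, so it is home, and the bottle hasn't moved. On to the large bottle.

```bash
python3 -m handwheel '[{"ax":0,"ay":0,"az":0,"dx":-7,"dy":-19,"dz":0,"grip":1},{"ax":0,"ay":0,"az":0,"dx":-21,"dy":-56,"dz":0,"grip":1},{"ax":0,"ay":0,"az":0,"dx":-37,"dy":-98,"dz":0,"grip":1},{"ax":0,"ay":0,"az":0,"dx":-53,"dy":-140,"dz":0,"grip":1},{"ax":0,"ay":0,"az":0,"dx":-69,"dy":-182,"dz":0,"grip":1},{"ax":0,"ay":0,"az":0,"dx":-85,"dy":-224,"dz":0,"grip":1},{"ax":0,"ay":0,"az":0,"dx":-97,"dy":-256,"dz":0,"grip":1},{"ax":0,"ay":0,"az":0,"dx":-104,"dy":-274,"dz":1,"grip":1},{"ax":0,"ay":0,"az":0,"dx":-106,"dy":-279,"dz":3,"grip":1},{"ax":0,"ay":0,"az":0,"dx":-106,"dy":-279,"dz":4,"grip":1}]'
python3 -m handwheel '[{"ax":0,"ay":0,"az":0,"dx":0,"dy":0,"dz":0,"grip":1},{"ax":0,"ay":0,"az":0,"dx":0,"dy":0,"dz":0,"grip":1}]'
python3 - <<'E'
from h import *
save('wrist','w6'); s=load('w6'); g=s['image'].max(2); m=(g[140:235,225:300]<45).astype(np.uint8)
_,l,st,c=cv2.connectedComponentsWithStats(m)
for i in range(1,len(c)):
    if st[i,4]>100: p=c[i]+[225,140]; print(p,st[i],world(s,[p],.142),world(s,[p]))
delta(*TG['large'],.152)
E
```

```text
time_s: 11.25
eef_pos: [0.4603, -0.0398, 0.1991]
ee_rot: [-0.733, -3.043, 0.002]
wrist_force: [0.5, 0.8, -0.1]
opening: -0.0001
time_s: 11.45
eef_pos: [0.46, -0.0387, 0.1986]
ee_rot: [-0.731, -3.043, 0.001]
wrist_force: [-0.2, 0.3, 1.2]
opening: 0.0001
[258.94736842 208.20175439] [ 19  52  31  33 798] [[ 0.46125784 -0.03863359  0.142     ]] [[ 0.46078013 -0.0383996   0.14341813]]
t 11.5 tcp [ 0.4602 -0.0388  0.1988] open -0.0001 F [-0.54  0.52 -0.34] delta mm [-1.3  0.1 46.8] toolz [-0.012  0.002 -1.   ]
```

View pics/w6.png

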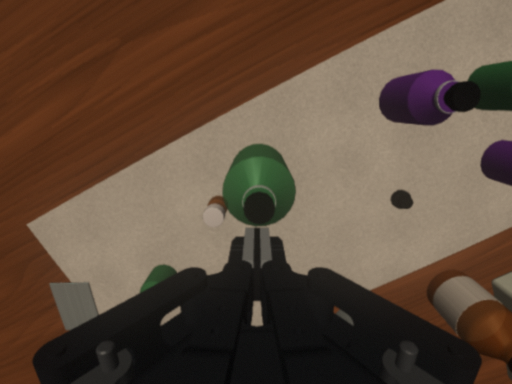

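The large green bottle is below, with its stopper at (259,208). Both cameras agree to 1 mm. The vial at (215,211) is short and stays clear. Descending.

```bash
python3 -m handwheel '[{"ax":0,"ay":0,"az":0,"dx":-1,"dy":0,"dz":12,"grip":1},{"ax":0,"ay":0,"az":0,"dx":-1,"dy":0,"dz":26,"grip":1},{"ax":0,"ay":0,"az":0,"dx":-1,"dy":0,"dz":37,"grip":1},{"ax":0,"ay":0,"az":0,"dx":-1,"dy":0,"dz":43,"grip":1},{"ax":0,"ay":0,"az":0,"dx":-1,"dy":0,"dz":46,"grip":1},{"ax":0,"ay":0,"az":0,"dx":-1,"dy":0,"dz":47,"grip":1},{"ax":0,"ay":0,"az":0,"dx":-1,"dy":0,"dz":47,"grip":1},{"ax":0,"ay":0,"az":0,"dx":-1,"dy":0,"dz":47,"grip":1}]'
python3 -c "
from h import *
delta(.461,-.0389,.135)"
```

```text
time_s: 12.3
eef_pos: [0.4609, -0.0393, 0.1522]
ee_rot: [-0.731, -3.044, 0.002]
wrist_force: [0.0, 0.5, 0.5]
opening: -0.0001
t 12.3 tcp [ 0.4609 -0.0393  0.1522] open -0.0001 F [0.   0.46 0.54] delta mm [-0.1  0.4 17.2] toolz [-0.011  0.002 -1.   ]
```

```bash
python3 -m handwheel '[{"ax":0,"ay":0,"az":0,"dx":0,"dy":0,"dz":2,"grip":1},{"ax":0,"ay":0,"az":0,"dx":0,"dy":0,"dz":4,"grip":1},{"ax":0,"ay":0,"az":0,"dx":0,"dy":0,"dz":6,"grip":1},{"ax":0,"ay":0,"az":0,"dx":0,"dy":0,"dz":7.5,"grip":1},{"ax":0,"ay":0,"az":0,"dx":0,"dy":0,"dz":9,"grip":1},{"ax":0,"ay":0,"az":0,"dx":0,"dy":0,"dz":10.5,"grip":1},{"ax":0,"ay":0,"az":0,"dx":0,"dy":0,"dz":12,"grip":1},{"ax":0,"ay":0,"az":0,"dx":0,"dy":0,"dz":13.5,"grip":1},{"ax":0,"ay":0,"az":0,"dx":0,"dy":0,"dz":15,"grip":1}]'
python3 -m handwheel '[{"ax":0,"ay":0,"az":0,"dx":0,"dy":0,"dz":1,"grip":1},{"ax":0,"ay":0,"az":0,"dx":0,"dy":0,"dz":2,"grip":1}]'
python3 -m handwheel '[{"ax":0,"ay":0,"az":0,"dx":0,"dy":0,"dz":0.8,"grip":1}]'
```

```text
time_s: 13.2
eef_pos: [0.4608, -0.0393, 0.1371]
ee_rot: [-0.731, -3.044, 0.002]
wrist_force: [-0.7, 0.2, 1.2]
opening: 0.0002
time_s: 13.4
eef_pos: [0.4608, -0.0393, 0.1351]
ee_rot: [-0.731, -3.044, 0.002]
wrist_force: [-0.6, 0.2, 2.0]
opening: -0.0
time_s: 13.5
eef_pos: [0.4609, -0.0393, 0.1343]
ee_rot: [-0.731, -3.044, 0.002]
wrist_force: [-1.0, 0.3, 5.4]
opening: 0.0001
```

```bash
python3 -m handwheel '[{"ax":0,"ay":0,"az":0,"dx":0,"dy":0,"dz":0.5,"grip":1},{"ax":0,"ay":0,"az":0,"dx":0,"dy":0,"dz":0.5,"grip":1}]'
python3 -m handwheel '[{"ax":0,"ay":0,"az":0,"dx":0,"dy":0,"dz":-3,"grip":1},{"ax":0,"ay":0,"az":0,"dx":0,"dy":0,"dz":-15,"grip":1},{"ax":0,"ay":0,"az":0,"dx":0,"dy":0,"dz":-40,"grip":1},{"ax":0,"ay":0,"az":0,"dx":0,"dy":0,"dz":-72,"grip":1},{"ax":0,"ay":0,"az":0,"dx":0,"dy":0,"dz":-92,"grip":1},{"ax":0,"ay":0,"az":0,"dx":0,"dy":0,"dz":-100,"grip":1},{"ax":0,"ay":0,"az":0,"dx":0,"dy":0,"dz":-100,"grip":1},{"ax":0,"ay":0,"az":0,"dx":0,"dy":0,"dz":-100,"grip":1}]'
python3 - <<'E'
from h import *
save('wrist','w7'); s=load('w7'); save('top','top1'); save('scene','scene1')
delta(*TG['large'],.2)
g=s['image'].max(2); m=(g[140:215,225:300]<45).astype(np.uint8)
_,l,st,c=cv2.connectedComponentsWithStats(m)
for i in range(1,len(c)):
    if st[i,4]>100: p=c[i]+[225,140]; print(p,st[i],world(s,[p],.135),world(s,[p,p+[3,0],p+[0,3]]))
t=load('top1'); 
for p in((329.7,202.5),(165.9,219.7)): print(world(t,[p]))
a,b=(cv2.imread(f'pics/scene{i}.png')[60:350,100:400] for i in(0,1))
cv2.imwrite('pics/cmp.png',cv2.resize(np.hstack([a,b]),(800,387)))
E
```

```text
time_s: 13.7
eef_pos: [0.4609, -0.0393, 0.1341]
ee_rot: [-0.731, -3.045, 0.002]
wrist_force: [-1.5, -0.5, 5.9]
opening: -0.0001
time_s: 14.5
eef_pos: [0.4613, -0.0393, 0.2331]
ee_rot: [-0.731, -3.043, 0.002]
wrist_force: [-0.0, -0.0, -0.5]
opening: 0.0002
t 14.65 tcp [ 0.4611 -0.0392  0.2328] open -0.0003 F [-0.29  0.72 -0.05] delta mm [-0.2  0.  32.8] toolz [-0.013  0.002 -1.   ]
[258.53759398 191.13909774] [ 22  38  24  27 532] [[ 0.46130675 -0.03875415  0.135     ]] [[ 0.46173479 -0.0389649   0.13343877]
 [ 0.46247895 -0.0362357   0.13531087]
 [ 0.46405346 -0.04014326  0.1344956 ]]
[[ 0.53968376 -0.23318756  0.08177088]]
[[0.4934871  0.25848913 0.10556447]]
```

View pics/cmp.png

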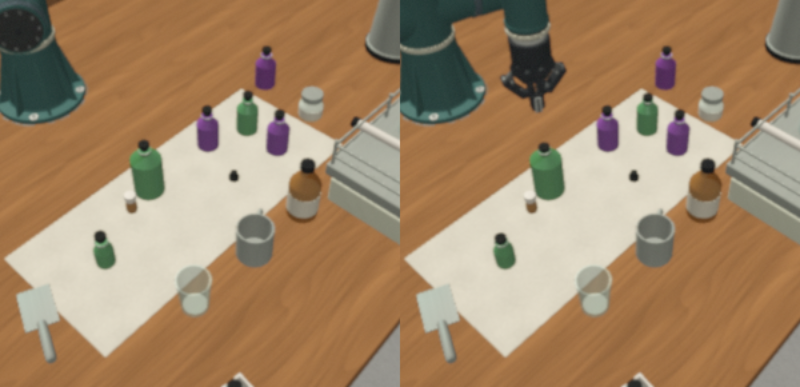

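In the before/after view, all three green stoppers sit lower and nothing else has moved. The gripper is clear of everything.

```bash
python3 -c "
from rig import *
print(sign_off())"
```

```text
the job is handed in; nothing more can be done
None
```

I pressed the three stoppers home with the shut fingertips, smallest bottle first, then the middle-sized one, then the largest. I handed the job in at about 14.7 s; no verdict is given.

| Bottle | Highest force read (N) | Fingertip height at bottom of press (mm) | Stopper top afterwards, wrist camera (mm) | Fully home (mm) |
|---|---|---|---|---|
| Small | 6.8 | 79.2 | 79–80 | 80 |
| Medium | 5.6 | 105.2 | 105–106 | 106 |
| Large | 5.9 | 134.1 | 133–135 | 135 |

- **Force:** I only read it at the end of each move, so a brief peak between readings could have gone unseen. The readings carry roughly 1 N of noise.
- **Position:** the before/after pictures show the bottles upright and nothing else moved. The stopper centres are within about 2 mm of where they started. The gripper was about 100 mm above the large stopper and touching nothing.
- **One disagreement:** a single top-camera reading put the small stopper at 81.8 mm, about 2 mm above the wrist camera's 79–80 mm. The top camera also read about 2 mm higher than the wrist camera on that stopper before pressing. I trusted the wrist camera and the force rise at 79–80 mm.

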